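# Stand the framed chart on its kickstand

## Task

The framed soil chart lies face down on the bench. Unfold the hinged leg on its back all the way to its stop, then tip the frame up over its bottom edge, without lifting it off the bench, and leave it standing where it lay on its bottom edge and the opened leg, leaning back. Do not disturb the moisture tin, the tape roll or the timer.

Things in the scene. Friction and masses are not known exactly. Their poses are not given: they have to be found in the camera images.
- chart: Framed chart, aluminium frame, grey back, 170 mm tall, 150 wide, 12 thick, about 0.75 kg, loose (friction about 0.6). Origin: centre of its face (the side on the bench at the start). Own x points to the frame's bottom edge (85 mm from origin), at the start roughly to the robot's right (yaw -1.75 to -1.15 rad); z out of the back (up at the start); y along its width, parallel to the leg's hinge.
- leg (a joint): Hinge of the leg, rad: 0 = folded against the back, foot near the bottom edge; 0.65 = fully open, at its stop, about 37 degrees from the back. Starts anywhere in 0 to 0.12. A small friction (0.03 N m) holds the leg where it is left; pulling the thumb tab open takes about 2 N; much more drags the frame along.
- leg_hinge (a point): Point on the hinge axis of the leg, mid-width: 50 mm from the origin towards the top edge, 18 mm off the face plane. Fixed to the frame.
- tab_tip (a point): Middle of the free end of the thumb tab: a steel plate 26 mm wide (along the hinge axis), 4 mm thick (6 mm at its rounded end), that sticks out 41 mm from the hinge axis at a right angle to the leg, upright when the leg is folded and the frame lies flat. Pulling it towards the frame's top edge (away from the foot) opens the leg.
- leg_foot (a point): Middle of the rubber foot rod (10 mm diameter, 56 mm wide) at the free end of the leg, 131 mm from the hinge axis. The leg between is a steel strip 26 mm wide, 4 mm thick. Once the frame stands, the foot rests on the bench behind the frame, its centre 5 mm above the bench.
- bar_mid (a point): Middle of the carrying bar at the frame's top: round steel, 10 mm diameter, 90 mm long along y, 35 mm beyond the top edge and 32 mm off the face plane; with the frame flat, 27 mm free height under it and 30 mm between it and the edge. Held at its ends by thin arms (41 mm clear either side of its middle). Raising it turns the frame about its bottom edge; it is about 0.18 m up when the frame stands.
- bottom_edge (a point): Middle of the bottom edge of the frame, mid-thickness (6 mm off the face plane). The frame stands on this edge and leans back about 20 degrees when it rests on the open leg; past the upright it falls back on to the leg by itself.
- tin: Aluminium moisture tin with lid, 64 mm diameter, 37 mm high; bystander. Origin: centre of its underside.
- tape: Roll of black tape, 62 mm diameter, 19 mm high; bystander. Origin: centre of its underside.
- timer: Small white timer, 60x60x18 mm; bystander. Origin: centre of its underside.

How it is judged:
On the way, in this order (a step that is already met when the one before it is completed fails the run):
1. the leg is opened to its stop while the frame still lies on the bench (value of joint leg above 0.56 rad and height (world z) of bar_mid below 0.08 m), for 0.2 s.
2. the frame is tipped up, its bottom edge on the bench (height (world z) of bar_mid above 0.14 m and height (world z) of bottom_edge below 0.03 m), for 0.1 s.
At the end, for the whole second after the job is handed in: The leg is within 0.09 rad of its stop; the frame stands at rest on its bottom edge and the foot of the leg (centre points within 12 mm of the bench, carrying bar above 155 mm), tipped sideways by less than 0.1 rad, its bottom edge within 80 mm of where it was (value of joint leg above 0.56 rad and height (world z) of bar_mid above 0.155 m and height (world z) of each of bottom_edge, leg_foot below 0.012 m and angle between chart's own y axis and vertical between 1.47 and 1.67 rad and distance of bottom_edge from where it was at the start of the episode below 0.08 m and linear speed of chart below 0.02 m/s and angular speed of chart below 0.1 rad/s); the robot touches nothing.
It fails at once if the moisture tin, the tape roll or the timer is moved more than 30 mm (distance of any of tin, tape, timer from where it was at the start of the episode above 0.03 m).
It fails at once if the bottom edge of the frame is lifted more than 40 mm off the bench (height (world z) of bottom_edge above 0.04 m).
It also fails if it takes over 56 s, if anything falls off the work surface, if the arm or the gripper's body presses on something with over 40 N, if the wrist force passes 120 N, or if a joint passes its speed limit or range.

## Robot

A 7-joint arm with a two-finger parallel gripper is mounted at the origin on a cart in front of the work surface, level with it; the furniture and walls round the work are solid. World frame = base frame: x ahead of the robot, y to its left, z up, the work surface at z = 0. Lengths are in m, angles in rad, forces in N, time in s.
With the tool pointing down it reaches from about 0.35 to 0.9 m from the base axis. Payload 8.1 kg.
Tool frame: the origin (TCP) lies on the centre line of the jaws, within the pads' length; the fingertips stand ctrl.tcp_to_tips ahead of it and the grasp point (between the pads) lies 2 mm behind it (ctrl.tcp_to_tips is the distance from the TCP to the fingertips, in m); z points along the fingers, y is the line along which they close (so a half turn about z gives the same grasp; the last joint's range is limited). The gripper opens to 85 mm and grips with 20 to 120 N. Pads are 22 mm wide; open, the fingers measure 114 mm over their backs; the gripper's body (76 mm by 85 mm) begins 54 mm behind the grasp point. The pads swing forward as they close: fully open they stand 13 mm farther back than shut.
Start: joints at [1.041, 0.434, 0.025, 1.573, -0.012, 1.134, -0.075], TCP at [0.259, -0.569, 0.248] pointing down, gripper open.
Joint ranges: [-2.62, 2.62], [-0.44, 2.09], [-1.27, 1.32], [0.08, 2.57], [-1.32, 4.46], [0.12, 2], [-2.74, 2.74]. Speed limits (rad/s): [2.22, 2.22, 3.01, 3.01, 3.14, 3.14, 3.14].

## Interface

Orientations are given as [roll, pitch, yaw] about the fixed x, y, z axes, in that order (R = Rz(yaw) Ry(pitch) Rx(roll)).
In Python, from station import ctrl gives the robot as it stands. The module is installed in compiled form; this text tells all that it offers.
- The arm moves only by the tool servo_tool, never from a script. Its argument "series" is a list of rows, each a list of 3 entries, a list of its own where there are three numbers: the closure in counts, from 0 (fully open) to 255 (shut), then the shift along the world's x, y, z scaled (see below), then the turn about the world's z scaled (see below). A call has 1 to 20 rows; each row shifts and turns the commanded pose from where the row before left it; what a row does not reach is not made up. The controller multiplies each number of a shift by 0.3 m and each number of a turn by 90 degrees. A row lasts 1/12 s, in which the tool goes at most 41.7 mm and 7.16 degrees, less where a joint would pass 70% of its speed; a pose out of reach is approached as far as the arm can. A call with a number of a shift or a turn outside -1 to 1 is refused whole. A call with a gripper value outside its range is refused whole. The fingers move at their own pace and stop on an object; "squeeze" is the grip in N (left out, the last holds). Time passes only in rows, so rows that do not move let the fingers close. It gives the time, the measured TCP pose, the force, the opening and the grip force at its end, in the units of the state.
- ctrl.sense(): the state, without advancing time (a new reading comes with each control period).
- ctrl.read_camera(name): name is "scene" or "side" or "wrist"; returns the picture (480x640x3 uint8, red, green, blue); there is no depth.
- ctrl.camera_params(name): a dict with "fx", "fy", "cx", "cy" (pixels), "dist" ([k1, k2, p1, p2, k3] as OpenCV has them; the pictures are not rectified), "R" (3x3) and "t" (3): a world point X has camera coordinates R X + t. Camera axes: x right, y down, z forward; pixel columns grow to the right and rows downward; lengths in m; the calibration is good to about 2 mm. A picture is of the moment at which its call begins: read the wrist's pose just before it. camera_params takes no time and is no camera call; for the wrist camera it gives the pose at the moment of the call.
- ctrl.hand_in(): hands the job in; it is judged then, once.
The state is a dict: "time_s": time; "joint_pos": joint angles; "dq": joint speeds; "tau": joint torques, N m; "position": TCP position; "tool_rot": TCP orientation; "ft_force": force on the tool from outside, world axes, zero at the start; "torque": the same for the moment, N m; "grip_width": finger opening in m; "gripper_force": force on a finger pad.
Only numpy, scipy, OpenCV 4.12 (cv2) and the standard library are available. Lean on these libraries where they do the work, as an engineer would, in place of code of your own. Each camera call takes 0.05 s, during which the arm holds its last target. There are 200 camera calls.

## Working session

There is one attempt and no reset: what is moved stays moved. The work goes in short steps, Python scripts to look and compute and a tool call to move; the robot and the scene stay as the last step left them, time stands still between calls to the robot, and variables do not carry over. Pictures are saved under pics/ and viewed, at most 10 in all, crops included, and the job is handed in when it is done.

Besides the shell and the picture viewer there is one more tool, called after ">>>" in YAML: its name, and indented under it one key for each argument. servo_tool: Moves the arm, as the interface text tells. Shifts and turns lie within -1 to 1; 1 stands for 0.3 m of shift or 90 degrees of turn. Its arguments: {"type":"object","properties":{"series":{"type":"array"},"squeeze":{"type":"number"}},"required":["series"]}

```bash
mkdir -p pics
python3 - <<'E'
from station import ctrl
import cv2,numpy as np
np.set_printoptions(precision=4,suppress=True)
s=ctrl.sense();print(s['time_s'],s['position'],s['tool_rot'],s['grip_width'],ctrl.tcp_to_tips)
for n in("scene","side"):
    cv2.imwrite(f"pics/{n}0.png",ctrl.read_camera(n)[:,:,::-1]);p=ctrl.camera_params(n);print(n,p)
E
```

```text
0.0 [ 0.2585 -0.5685  0.2475] [-3.14    0.0001  0.4267] 0.08544314845128939 0.017
scene {'fx': 433.8209807110982, 'fy': 433.8209807110982, 'cx': 319.11277077318226, 'cy': 243.34055616836324, 'dist': array([-0.078,  0.   ,  0.   ,  0.   ,  0.   ]), 'R': array([[ 0.7446, -0.6673, -0.0179],
       [-0.4063, -0.4318, -0.8053],
       [ 0.5296,  0.6069, -0.5926]]), 't': array([-0.4225,  0.2894,  0.5694])}
side {'fx': 618.0640404674655, 'fy': 618.0640404674655, 'cx': 320.2573238692929, 'cy': 239.6187616130586, 'dist': array([-0.2194,  0.    ,  0.    ,  0.    ,  0.    ]), 'R': array([[-0.9982,  0.0593, -0.0059],
       [ 0.0411,  0.6138, -0.7884],
       [-0.0431, -0.7872, -0.6152]]), 't': array([0.6001, 0.0071, 1.6113])}
```

View pics/scene0.png

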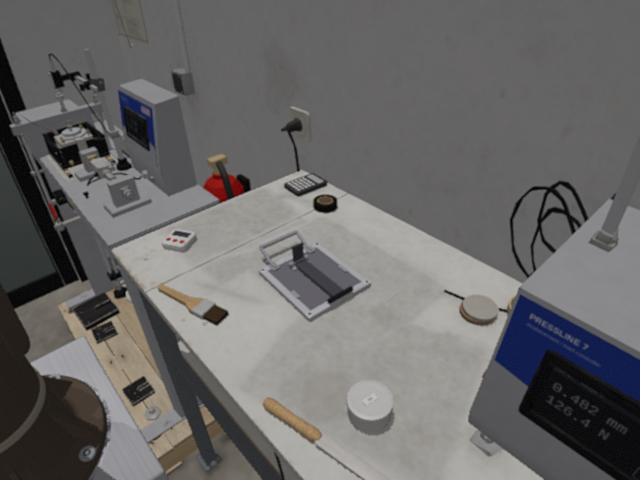

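View pics/side0.png

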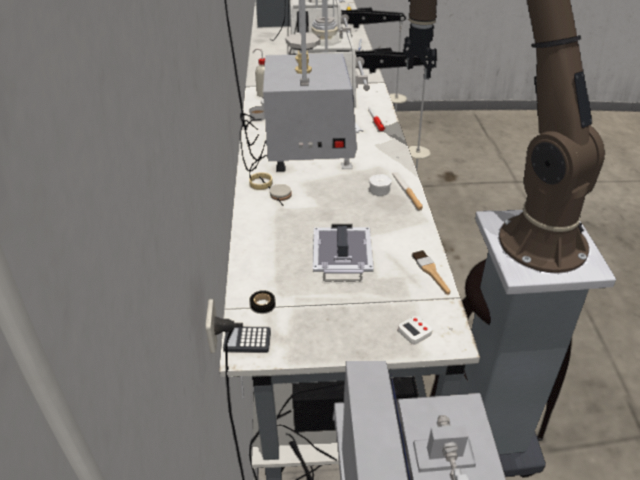

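Run:
```python
import cv2
a=cv2.imread('pics/scene0.png')[225:322,252:376];cv2.imwrite('pics/sc.png',cv2.resize(a,None,fx=6,fy=6,interpolation=cv2.INTER_CUBIC))
a=cv2.imread('pics/side0.png')[215:285,300:385];cv2.imwrite('pics/sd.png',cv2.resize(a,None,fx=8,fy=8,interpolation=cv2.INTER_CUBIC))
```

```text
(no output)
```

View pics/sc.png

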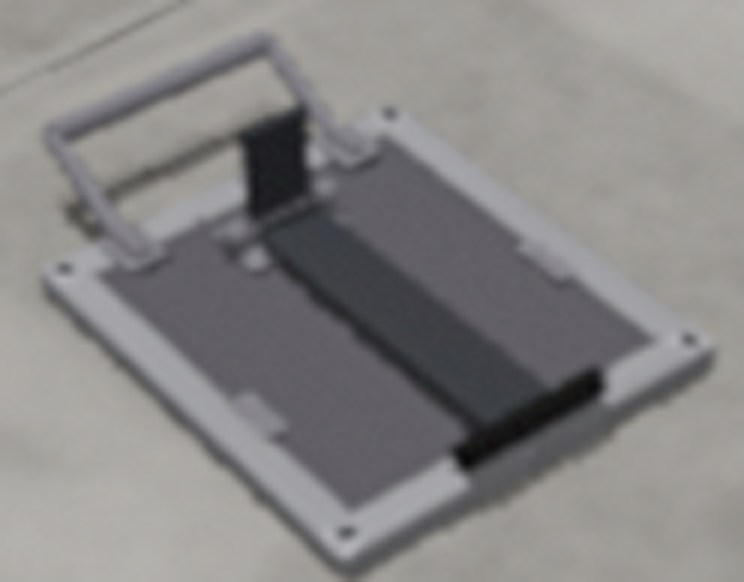

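View pics/sd.png

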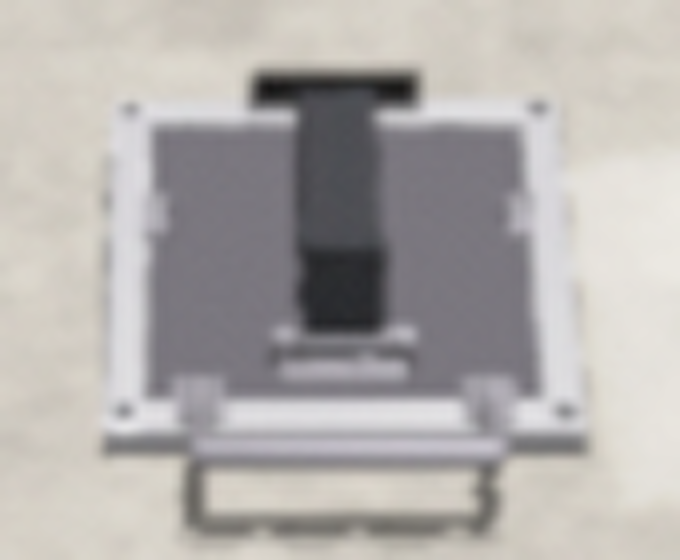

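```bash
cat > h.py <<'E'
import numpy as np,cv2
from scipy.optimize import least_squares
from station import ctrl
np.set_printoptions(precision=4,suppress=True)
def proj(n,X,p=None):
    p=p or ctrl.camera_params(n)
    K=np.array([[p['fx'],0,p['cx']],[0,p['fy'],p['cy']],[0,0,1]])
    return cv2.projectPoints(np.asarray(X,float).reshape(-1,1,3),cv2.Rodrigues(p['R'])[0],p['t'],K,p['dist'])[0].reshape(-1,2)
def world(P,x,y,yaw):
    c,s=np.cos(yaw),np.sin(yaw);P=np.asarray(P)
    return np.c_[x+c*P[:,0]-s*P[:,1],y+s*P[:,0]+c*P[:,1],P[:,2]]
def model(q):
    c,s=np.cos(q),np.sin(q)
    f=[-.05+.131*c,.018+.131*s];t=[-.05-.041*s,.018+.041*c]
    return np.array([[-.085,-.075,.012],[.085,-.075,.012],[.085,.075,.012],[-.085,.075,.012],
     [-.12,-.045,.032],[-.12,.045,.032],[t[0],0,t[1]],[f[0],-.028,f[1]],[f[0],.028,f[1]]])
E
python3 - <<'E'
from h import *
sc=np.array([[45,280],[345,555],[713,345],[390,105],[50,135],[268,40],[273,120],[462,453],[600,380]])
sd=np.array([[588,437],[555,97],[110,97],[105,435],[508,447],[190,447],[343,250],[418,85],[253,88]])
sc=(sc+.5)/6-.5+[252,225];sd=(sd+.5)/8-.5+[300,215]
ps,pd=ctrl.camera_params('scene'),ctrl.camera_params('side')
f=lambda v:np.r_[proj('',world(model(v[3]),*v[:3]),ps)-sc,proj('',world(model(v[3]),*v[:3]),pd)-sd].ravel()
r=least_squares(f,[.6,0,-1.45,.05],loss='soft_l1');print(r.x);print(f(r.x).reshape(-1,2))
q=r.x[3];print(world(model(q),*r.x[:3]))
# bystanders at plane z
def ray(p,u,z):
    K=np.array([[p['fx'],0,p['cx']],[0,p['fy'],p['cy']],[0,0,1]])
    n=cv2.undistortPoints(np.array([[u]],float),K,p['dist'])[0,0];d=p['R'].T@[n[0],n[1],1];c=-p['R'].T@p['t'];return c+d*(z-c[2])/d[2]
for nm,u,z in(('tin',(380,181),.037),('tape',(262,299),.019),('timer',(414,328),.018)):print(nm,ray(pd,u,z))
E
```

```text
[ 0.5452 -0.0074 -1.6349  0.0035]
[[-1.7732 -2.3858]
 [-0.4213 -0.061 ]
 [ 0.7449 -1.1609]
 [-0.0054 -1.3969]
 [-0.1099 -0.0862]
 [-0.8541 -0.2201]
 [-0.2512 -0.8971]
 [-0.4967  1.1231]
 [-0.1068 -0.0664]
 [-0.0191 -2.0786]
 [ 0.1528 -0.8454]
 [-0.2373 -0.7566]
 [-0.5698 -1.6987]
 [-1.211  -0.1501]
 [ 0.9904 -0.0678]
 [ 0.1526 -2.3989]
 [-0.1398 -0.3706]
 [-0.5254 -0.7126]]
[[ 0.4758  0.0822  0.012 ]
 [ 0.4649 -0.0874  0.012 ]
 [ 0.6146 -0.097   0.012 ]
 [ 0.6254  0.0726  0.012 ]
 [ 0.5079  0.1152  0.032 ]
 [ 0.5977  0.1095  0.032 ]
 [ 0.5484  0.0426  0.059 ]
 [ 0.512  -0.0864  0.0185]
 [ 0.5679 -0.09    0.0185]]
tin [ 0.4117 -0.2681  0.037 ]
tape [0.7468 0.1861 0.019 ]
timer [0.4124 0.3005 0.018 ]
```

>>> servo_tool:
  series:
    - [165,[0.011,0.089,0],-0.026]
    - [165,[0.011,0.089,0],-0.026]
    - [165,[0.011,0.089,0],-0.026]
    - [165,[0.011,0.089,0],-0.026]
    - [165,[0.011,0.089,0],-0.026]
    - [165,[0.011,0.089,0],-0.026]
    - [165,[0.011,0.089,0],-0.026]
    - [165,[0.011,0.089,0],-0.026]
    - [165,[0.011,0.089,0],-0.026]
    - [165,[0.011,0.089,0],-0.026]
    - [165,[0.011,0.089,0],-0.026]
    - [165,[0.011,0.089,0],-0.026]
    - [165,[0,0,0],0]
  squeeze: 20

```text
time_s: 1.18
position: [0.2985, -0.244, 0.2481]
tool_rot: [-3.14, 0.001, -0.061]
ft_force: [0.5, 0.5, 0.6]
grip_width: 0.0305
gripper_force: 0.0
```

>>> servo_tool:
  series:
    - [165,[0.0595,0.0683,0],0]
    - [165,[0.0595,0.0683,0],0]
    - [165,[0.0595,0.0683,0],0]
    - [165,[0.0595,0.0683,0],0]
    - [165,[0.0595,0.0683,0],0]
    - [165,[0.0595,0.0683,0],0]
    - [165,[0.0595,0.0683,0],0]
    - [165,[0.0595,0.0683,0],0]
    - [165,[0.0595,0.0683,0],0]
    - [165,[0.0595,0.0683,0],0]
    - [165,[0.0595,0.0683,0],0]
    - [165,[0.0595,0.0683,0],0]
    - [165,[0.0595,0.0683,0],0]
    - [165,[0.0595,0.0683,0],0]
    - [165,[0,0,0],0]
    - [165,[0,0,0],0]

```text
time_s: 2.52
position: [0.5486, 0.0394, 0.2477]
tool_rot: [-3.141, 0.001, -0.061]
ft_force: [0.0, -1.0, 0.4]
grip_width: 0.03
gripper_force: 0.0
```

Run:
```python
from h import *
print(ctrl.sense()['position'],ctrl.tcp_to_tips)
p=ctrl.camera_params('wrist');im=ctrl.read_camera('wrist')[:,:,::-1].copy()
np.save('w1.npy',p,allow_pickle=True)
cv2.imwrite('pics/w1.png',im)
W=world(model(.0035),.5452,-.0074,-1.6349)
print(proj('',W,p))
```

```text
[0.5486 0.0394 0.2477] 0.017
[[285.3437 270.9217]
 [435.3511 271.3297]
 [451.679  133.4095]
 [281.3747 131.8631]
 [249.4378 252.1275]
 [243.9337 164.7762]
 [316.0322 217.3364]
 [438.5386 233.5251]
 [444.681  181.2938]]
```

View pics/w1.png

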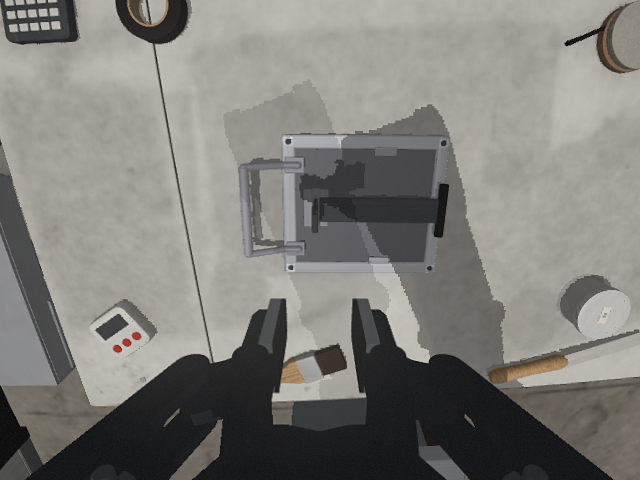

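>>> servo_tool:
  series:
    - [165,[0,0.01,-0.064],0]
    - [165,[0,0,-0.064],0]
    - [165,[0,0,-0.064],0]
    - [165,[0,0,-0.064],0]
    - [165,[0,0,-0.064],0]
    - [165,[0,0,-0.064],0]
    - [165,[0,0,-0.064],0]
    - [165,[0,0,-0.064],0]
    - [165,[0,0,-0.064],0]
    - [165,[0,0,-0.04],0]
    - [165,[0,0,-0.034],0]
    - [165,[0,0,0],0]
    - [165,[0,0,0],0]

```text
time_s: 3.65
position: [0.5479, 0.0405, 0.0533]
tool_rot: [3.141, 0.001, -0.064]
ft_force: [-0.6, 0.9, 0.8]
grip_width: 0.03
gripper_force: 0.0
```

>>> servo_tool:
  series:
    - [165,[0.0005,0.0083,0],0]
    - [165,[0.0005,0.0083,0],0]
    - [165,[0.0005,0.0083,0],0]
    - [165,[0.0005,0.0083,0],0]
    - [165,[0.0005,0.0083,0],0]
    - [165,[0.0005,0.0083,0],0]
    - [165,[0.0005,0.0083,0],0]
    - [165,[0.0005,0.0083,0],0]
    - [165,[0.0005,0.0083,0],0]
    - [165,[0.0005,0.0083,0],0]
    - [165,[0.0005,0.0083,0],0]
    - [165,[0.0005,0.0083,0],0]
    - [165,[0,0,0],0]

```text
time_s: 4.73
position: [0.5498, 0.0715, 0.0532]
tool_rot: [3.141, 0.001, -0.063]
ft_force: [-0.4, -2.2, 0.3]
grip_width: 0.0304
gripper_force: 1.1
```

Run:
```python
from h import *
print(ctrl.sense()['position'],ctrl.sense()['ft_force'])
a=ctrl.read_camera('side')[195:285,295:390,::-1];b=ctrl.read_camera('wrist')[:,:,::-1]
cv2.imwrite('pics/p2.png',np.hstack([cv2.resize(a,(400,379),interpolation=cv2.INTER_CUBIC),cv2.resize(b[100:400,160:480],(400,379))]))
```

```text
[0.5498 0.0715 0.0532] [-0.4463 -2.1658  0.2647]
```

View pics/p2.png

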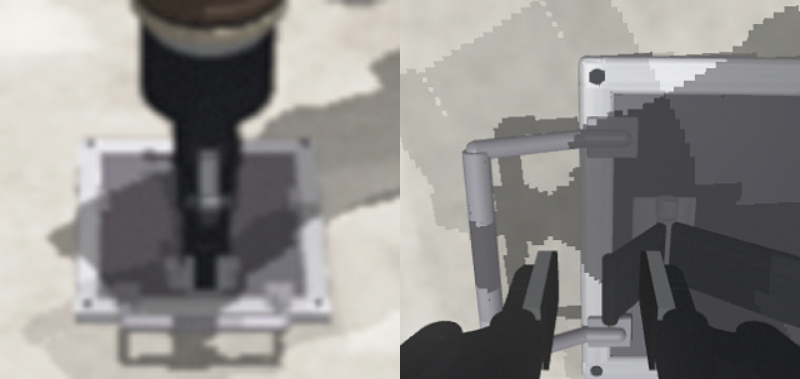

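>>> servo_tool:
  series:
    - [172,[0,0.003,0],0]
    - [178,[0,0.003,0],0]
    - [184,[0,0.003,0],0]
    - [190,[0,0.003,0],0]
    - [190,[0,0,0],0]
    - [190,[0,0,0],0]

```text
time_s: 5.33
position: [0.5502, 0.0734, 0.0536]
tool_rot: [3.14, -0.0, -0.065]
ft_force: [-0.7, -7.1, 3.5]
grip_width: 0.0219
gripper_force: 3.7
```

Run:
```python
from h import *
print(ctrl.sense()['position'],ctrl.sense()['ft_force'])
np.save('w2.npy',ctrl.camera_params('wrist'),allow_pickle=True)
b=ctrl.read_camera('wrist')[:,:,::-1]
cv2.imwrite('pics/p3.png',cv2.resize(b[80:400,160:560],(800,640))[:600])
```

```text
[0.5502 0.0734 0.0536] [-0.7198 -7.1013  3.4885]
```

View pics/p3.png

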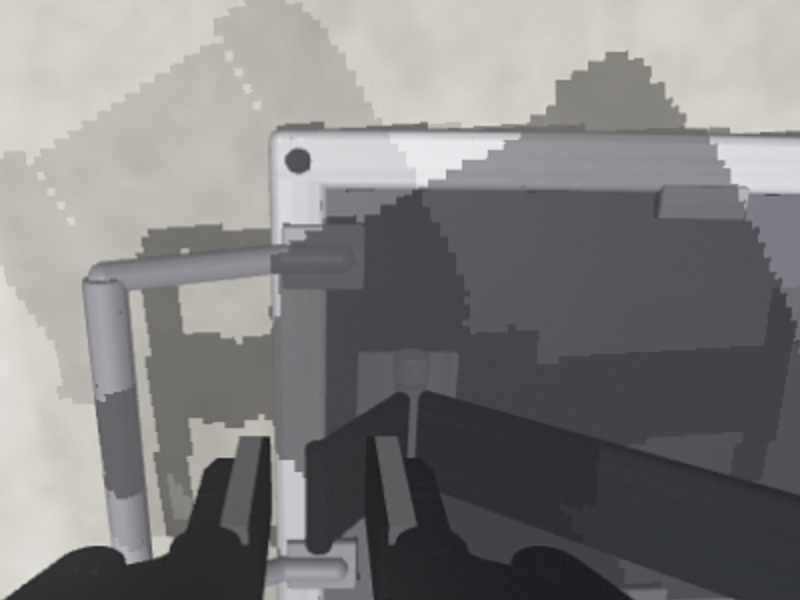

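>>> servo_tool:
  series:
    - [165,[0,-0.007,0],0]
    - [165,[0,-0.01,0],0]
    - [165,[0,0,0],0]
    - [165,[0,0,0.1],0]
    - [165,[0,0,0.1],0]
    - [165,[0,0,0.1],0]
    - [165,[0,0,0.1],0]
    - [165,[0,0,0.1],0]
    - [165,[0,0,0],0]
    - [165,[0,0,0],0]

```text
time_s: 6.22
position: [0.5511, 0.0704, 0.2052]
tool_rot: [-3.14, -0.004, -0.063]
ft_force: [-0.3, -0.2, -0.2]
grip_width: 0.0299
gripper_force: 0.0
```

Run:
```python
from h import *
print(ctrl.sense()['position'],ctrl.sense()['ft_force'])
p=ctrl.camera_params('wrist')
b=ctrl.read_camera('wrist')[:,:,::-1]
np.save('w3.npy',p,allow_pickle=True)
for q in(.3,.65):print(proj('',world(model(q),.5452,-.0044,-1.635),p))
cv2.imwrite('pics/p4.png',cv2.resize(b[60:360,160:560],(800,600)))
```

```text
[0.5511 0.0704 0.2052] [-0.3176 -0.1795 -0.2249]
[[309.626  289.6081]
 [475.5239 289.4468]
 [499.2798 137.2081]
 [308.5355 135.198 ]
 [271.3286 270.0708]
 [266.9685 172.528 ]
 [335.4559 231.8971]
 [494.124  263.3677]
 [505.1824 199.2082]]
[[309.626  289.6081]
 [475.5239 289.4468]
 [499.2798 137.2081]
 [308.5355 135.198 ]
 [271.3286 270.0708]
 [266.9685 172.528 ]
 [319.9828 229.5896]
 [492.2236 283.7751]
 [505.1177 210.8583]]
```

View pics/p4.png

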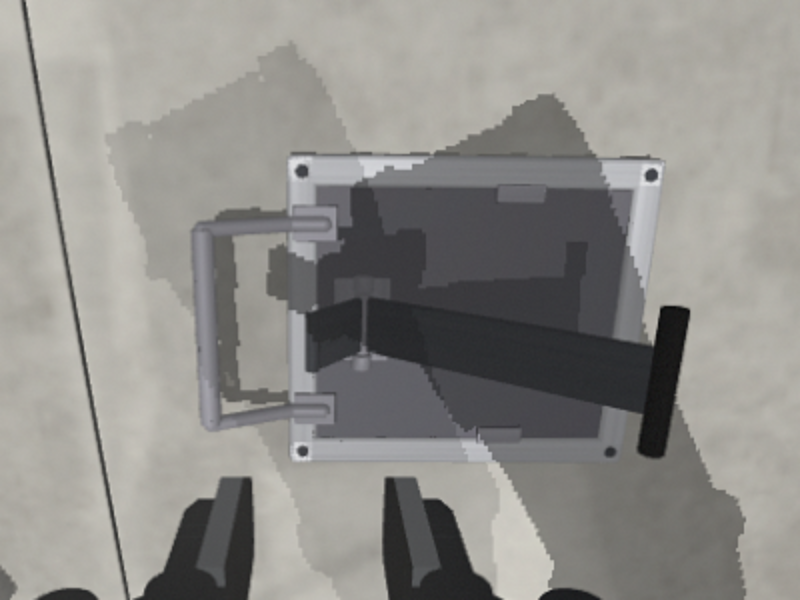

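Run:
```python
from h import *
p=np.load('w3.npy',allow_pickle=True).item()
o=np.array([[305.5,289],[470,290],[491,139],[305,137.5],[265.5,272],[261.5,174],[316,231],[486,286],[497.5,214]])
f=lambda v:(proj('',world(model(v[3]),*v[:3]),p)-o).ravel()
r=least_squares(f,[.545,-.004,-1.635,.6],loss='soft_l1');print(r.x,f(r.x).round(1));v=r.x
print(world([[-.12,0,.032],[.085,0,.006],[.085,0,0]],*v[:3]))
```

```text
[ 0.5439  0.0004 -1.6368  0.6506] [-0.7  1.9  0.6  1.   3.   0.2 -1.7 -0.6  0.7 -0.5  0.1  0.2 -1.7  0.3
 -0.4 -0.1  0.7 -0.7]
[[ 0.5518  0.1202  0.032 ]
 [ 0.5383 -0.0844  0.006 ]
 [ 0.5383 -0.0844  0.    ]]
```

>>> servo_tool:
  series:
    - [165,[0.001,0.083,0],0]
    - [165,[0.001,0.083,0],0]
    - [165,[0,0,-0.06],0]
    - [165,[0,0,-0.06],0]
    - [165,[0,0,-0.06],0]
    - [165,[0,0,-0.06],0]
    - [165,[0,0,-0.06],0]
    - [165,[0,0,-0.06],0]
    - [165,[0,0,-0.06],0]
    - [165,[0,0,-0.06],0]
    - [165,[0,0,-0.06],0]
    - [165,[0,0,-0.033],0]
    - [165,[0,0,0],0]
    - [165,[0,0,0],0]

```text
time_s: 7.43
position: [0.5498, 0.1195, 0.0306]
tool_rot: [3.141, 0.002, -0.063]
ft_force: [-0.7, 0.4, 1.1]
grip_width: 0.03
gripper_force: 0.0
```

>>> servo_tool:
  series:
    - [190,[0,0,0],0]
    - [215,[0,0,0],0]
    - [235,[0,0,0],0]
    - [255,[0,0,0],0]
    - [255,[0,0,0],0]
    - [255,[0,0,0],0]
    - [255,[0,0,0],0]
    - [255,[0,0,0],0]
  squeeze: 30

```text
time_s: 8.1
position: [0.5513, 0.1198, 0.0324]
tool_rot: [-3.141, -0.002, -0.063]
ft_force: [-1.4, -0.0, 6.9]
grip_width: 0.0085
gripper_force: 29.6
```

Run:
```python
import numpy as np
# bar path: pivot at (85,0,0) -> l=.205,h=.032 ; past 90deg pivot is back corner (85,0,12)
def bar(t):
    c,s=np.cos(t),np.sin(t)
    if t<=np.pi/2:return np.array([.205*c-.032*s,.205*s+.032*c])
    return np.array([-.012,0])+[.205*c-.020*s,.205*s+.020*c]
u=np.array([-np.cos(-1.637),-np.sin(-1.637)]) # toward top
prev=bar(0)
for d in range(6,115,6):
    b=bar(np.radians(d));k=b-prev;prev=b
    print(d,b.round(4),(np.r_[u*k[0],k[1]]/.3).round(4))
```

```text
6 [0.2005 0.0533] [-0.001  -0.0149  0.0708]
12 [0.1939 0.0739] [-0.0015 -0.0222  0.0689]
18 [0.1851 0.0938] [-0.0019 -0.0292  0.0662]
24 [0.1743 0.1126] [-0.0024 -0.036   0.0628]
30 [0.1615 0.1302] [-0.0028 -0.0423  0.0587]
36 [0.147  0.1464] [-0.0032 -0.0482  0.0539]
42 [0.1309 0.161 ] [-0.0036 -0.0536  0.0486]
48 [0.1134 0.1738] [-0.0039 -0.0583  0.0427]
54 [0.0946 0.1847] [-0.0041 -0.0625  0.0363]
60 [0.0748 0.1935] [-0.0044 -0.0659  0.0296]
66 [0.0541 0.2003] [-0.0046 -0.0686  0.0225]
72 [0.0329 0.2049] [-0.0047 -0.0706  0.0152]
78 [0.0113 0.2072] [-0.0048 -0.0718  0.0077]
84 [-0.0104  0.2072] [-0.0048 -0.0722  0.0002]
90 [-0.032  0.205] [-0.0048 -0.0719 -0.0074]
96 [-0.0533  0.2018] [-0.0047 -0.0709 -0.0107]
102 [-0.0742  0.1964] [-0.0046 -0.0694 -0.0181]
108 [-0.0944  0.1888] [-0.0045 -0.0671 -0.0253]
114 [-0.1137  0.1791] [-0.0043 -0.0641 -0.0321]
```

>>> servo_tool:
  series:
    - [255,[-0.0005,-0.0065,0.0355],0]
    - [255,[-0.0005,-0.0085,0.0353],0]
    - [255,[-0.0007,-0.0102,0.0347],0]
    - [255,[-0.0008,-0.012,0.0342],0]
    - [255,[-0.0009,-0.0137,0.0335],0]
    - [255,[-0.001,-0.0155,0.0327],0]
    - [255,[-0.0011,-0.0172,0.0319],0]
    - [255,[-0.0012,-0.0188,0.0309],0]
    - [255,[-0.0014,-0.0203,0.03],0]
    - [255,[-0.0014,-0.022,0.0287],0]
    - [255,[-0.0016,-0.0234,0.0276],0]
    - [255,[-0.0016,-0.0248,0.0263],0]
    - [255,[-0.0018,-0.0262,0.025],0]
    - [255,[-0.0018,-0.0274,0.0236],0]
    - [255,[0,0,0],0]

```text
time_s: 9.35
position: [0.5466, 0.044, 0.1624]
tool_rot: [-3.141, -0.002, -0.065]
ft_force: [-0.0, 5.9, 2.3]
grip_width: 0.0084
gripper_force: 29.5
```

>>> servo_tool:
  series:
    - [255,[-0.0019,-0.026,0.026],0]
    - [255,[-0.002,-0.027,0.024],0]
    - [255,[-0.002,-0.0307,0.019],0]
    - [255,[-0.0021,-0.0318,0.0173],0]
    - [255,[-0.0022,-0.0326,0.0157],0]
    - [255,[-0.0022,-0.0333,0.0139],0]
    - [255,[-0.0023,-0.034,0.0122],0]
    - [255,[-0.0023,-0.0346,0.0103],0]
    - [255,[-0.0023,-0.0351,0.0085],0]
    - [255,[-0.0024,-0.0355,0.0067],0]
    - [255,[-0.0024,-0.0358,0.0048],0]
    - [255,[-0.0024,-0.036,0.0029],0]
    - [255,[0,0,0],0]

```text
time_s: 10.43
position: [0.5382, -0.0758, 0.2104]
tool_rot: [3.14, -0.002, -0.067]
ft_force: [-1.9, 1.3, 9.7]
grip_width: 0.0085
gripper_force: 31.8
```

Run:
```python
from h import *
a=ctrl.read_camera('side')[160:280,290:410,::-1];b=ctrl.read_camera('scene')[190:310,250:370,::-1]
cv2.imwrite('pics/p5.png',np.hstack([cv2.resize(x,(400,400),interpolation=cv2.INTER_CUBIC) for x in(a,b)]))
```

```text
(no output)
```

View pics/p5.png

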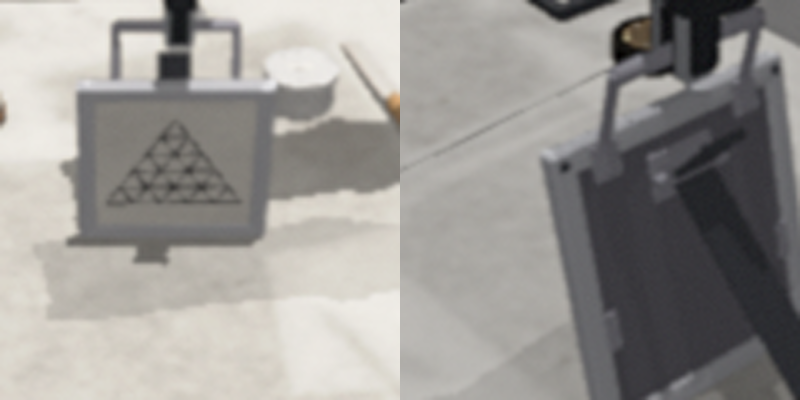

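>>> servo_tool:
  series:
    - [255,[-0.0024,-0.036,0.0],0]
    - [255,[-0.0024,-0.036,-0.003],0]
    - [255,[-0.0024,-0.0355,-0.0045],0]
    - [255,[-0.0024,-0.0355,-0.006],0]
    - [255,[-0.0023,-0.0347,-0.008],0]
    - [255,[-0.0023,-0.0347,-0.01],0]
    - [255,[0,0,0],0]

```text
time_s: 11.12
position: [0.5344, -0.1428, 0.203]
tool_rot: [3.135, -0.005, -0.069]
ft_force: [-6.5, -6.2, 30.6]
grip_width: 0.0085
gripper_force: 35.1
```

>>> servo_tool:
  series:
    - [255,[0,0,0.01],0]
    - [255,[0,0,0.005],0]
    - [255,[0,0,0],0]

```text
time_s: 11.37
position: [0.5338, -0.137, 0.2045]
tool_rot: [3.141, -0.001, -0.064]
ft_force: [-0.8, -2.3, 7.0]
grip_width: 0.0085
gripper_force: 32.7
```

>>> servo_tool:
  series:
    - [255,[-0.002,-0.03,-0.003],0]
    - [255,[-0.002,-0.03,-0.006],0]
    - [255,[0,0,0],0]

```text
time_s: 11.62
position: [0.5319, -0.1565, 0.2004]
tool_rot: [3.14, 0.001, -0.066]
ft_force: [1.3, -0.9, 1.1]
grip_width: 0.0088
gripper_force: 32.0
```

Run:
```python
from h import *
a=ctrl.read_camera('side')[150:270,290:410,::-1];b=ctrl.read_camera('scene')[200:340,260:400,::-1]
cv2.imwrite('pics/p6.png',np.hstack([cv2.resize(x,(400,400),interpolation=cv2.INTER_CUBIC) for x in(a,b)]))
```

```text
(no output)
```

View pics/p6.png

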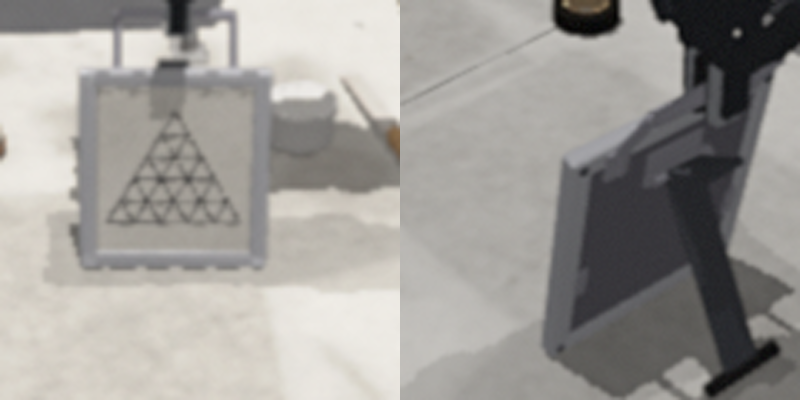

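>>> servo_tool:
  series:
    - [255,[-0.002,-0.024,-0.007],0]
    - [255,[-0.002,-0.022,-0.007],0]
    - [255,[0,0,0],0]
    - [255,[0,0,0],0]

```text
time_s: 12.05
position: [0.531, -0.1682, 0.1966]
tool_rot: [-3.142, 0.0, -0.064]
ft_force: [1.5, 0.1, 0.6]
grip_width: 0.0085
gripper_force: 32.1
```

>>> servo_tool:
  series:
    - [255,[-0.001,-0.015,-0.005],0]
    - [255,[-0.001,-0.015,-0.006],0]
    - [255,[0,0,0],0]
    - [255,[0,0,0],0]

```text
time_s: 12.38
position: [0.5304, -0.1771, 0.1935]
tool_rot: [3.141, 0.0, -0.064]
ft_force: [0.5, 0.3, 0.4]
grip_width: 0.0085
gripper_force: 32.0
```

>>> servo_tool:
  series:
    - [255,[-0.001,-0.012,-0.005],0]
    - [255,[-0.001,-0.012,-0.005],0]
    - [255,[0,0,0],0]
    - [255,[0,0,0],0]

```text
time_s: 12.72
position: [0.5308, -0.1836, 0.1918]
tool_rot: [-3.141, -0.002, -0.063]
ft_force: [-0.6, 3.8, 10.8]
grip_width: 0.0085
gripper_force: 33.2
```

>>> servo_tool:
  series:
    - [255,[0,0.003,0.006],0]
    - [255,[0,0,0],0]
    - [225,[0,0,0],0]
    - [212,[0,0,0],0]
    - [200,[0,0,0],0]
    - [190,[0,0,0],0]
    - [190,[0,0,0],0]
    - [190,[0,0,0],0]

```text
time_s: 13.38
position: [0.5297, -0.1833, 0.1923]
tool_rot: [3.141, 0.0, -0.064]
ft_force: [-0.2, -0.3, -0.6]
grip_width: 0.022
gripper_force: 0.0
```

Run:
```python
from h import *
a=ctrl.read_camera('side')[150:270,290:410,::-1];b=ctrl.read_camera('scene')[200:340,260:400,::-1]
cv2.imwrite('pics/p7.png',np.hstack([cv2.resize(x,(400,400),interpolation=cv2.INTER_CUBIC) for x in(a,b)]))
```

```text
(no output)
```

View pics/p7.png

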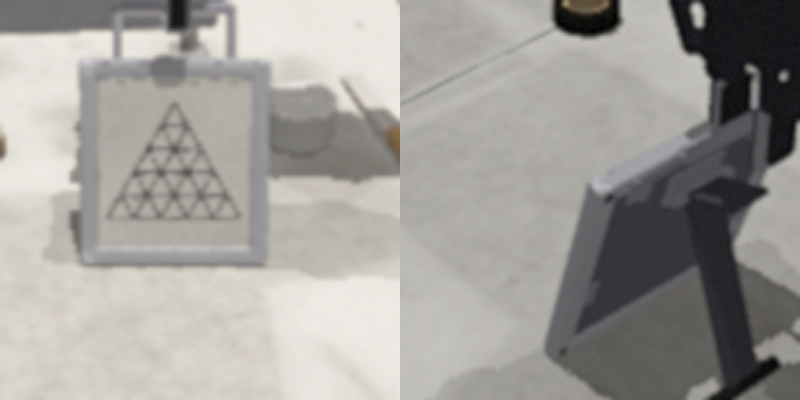

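>>> servo_tool:
  series:
    - [190,[0,0,0.01],0]
    - [190,[0,0,0.02],0]
    - [190,[0,0,0.03],0]
    - [190,[0,0,0.05],0]
    - [190,[0,0,0.06],0]
    - [190,[0,0,0.07],0]
    - [190,[0,0,0.08],0]
    - [190,[0,0,0],0]
    - [190,[0,0,0],0]
    - [190,[0,0,0],0]
    - [190,[0,0,0],0]
    - [190,[0,0,0],0]

```text
time_s: 14.48
position: [0.5294, -0.1829, 0.2876]
tool_rot: [-3.141, 0.002, -0.063]
ft_force: [-0.2, 0.0, -0.6]
grip_width: 0.0218
gripper_force: 0.0
```

Run:
```python
from h import *
# check unseen-by-eye: is the frame the same as right after release, and still between two frames?
a0=cv2.imread('pics/p7.png')[:,:400]
f=lambda:cv2.resize(ctrl.read_camera('side')[150:270,290:410,::-1],(400,400),interpolation=cv2.INTER_CUBIC)
a=f();b=f();c=lambda i:i[230:290,60:290].astype(np.float32).mean(2)
print(cv2.phaseCorrelate(c(a0),c(a)),cv2.phaseCorrelate(c(a),c(b)),ctrl.sense()['position'],ctrl.sense()['ft_force'])
```

```text
((-0.012194784249260238, -0.020361395743190513), 0.6576924414104885) ((0.014371255275364092, -0.008817143355106083), 0.7944109761714935) [ 0.5296 -0.183   0.2877] [0.5987 0.3136 0.0372]
```

```bash
python3 -c "
from station import ctrl
print(ctrl.hand_in())"
```

```text
the job is handed in; nothing more can be done
None
```

I handed the job in at about 14.6 s: the leg measured open to its stop (0.65 rad), and the frame was standing still, leaning back on its bottom edge and leg, with the gripper clear. The hand-in returned no verdict, and I viewed 11 pictures, one over the limit of 10.

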